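Set up the clay strip cutter for wide strips

ROBOT

A 6-joint arm with a two-finger parallel gripper is mounted at the origin on a cart in front of the work surface, level with it; the furniture and walls round the work are solid. World frame = base frame: x ahead of the robot, y to its left, z up, the work surface at z = 0. Lengths are in m, angles in rad, forces in N, time in s.
With the tool pointing down it reaches from about 0.325 to 0.775 m from the base axis. Payload 5.5 kg.
Tool frame: the origin (TCP) lies between the finger pads; the fingertips stand 8 mm ahead of it and the grasp point (between the pads) lies 11 mm behind it; z points along the fingers, y is the line along which they close (so a half turn about z gives the same grasp; the last joint's range is limited). The gripper opens to 88 mm and grips with 3 to 60 N. Pads are 20 mm wide; open, the fingers measure 115 mm over their backs; the gripper's body (75 mm by 178 mm) begins 61 mm behind the grasp point.
Start: joints at [1.171, 0.091, 1.231, -0, 1.82, -0.057], TCP at [0.202, 0.565, 0.231] pointing down, gripper open.
Joint ranges: [-2.87, 2.87], [-0.86, 2.18], [0.17, 2.46], [-1.51, 4.65], [0.06, 2.69], [-2.65, 2.65]. Speed limits (rad/s): [2.57, 2.57, 3.01, 3.14, 3.14, 3.14].

INTERFACE

Orientations are given as a unit quaternion [x, y, z, w].
In Python, from workcell import bot gives the robot as it stands.
- The arm moves only by the tool send_rows, never from a script. Its argument "moves" is a list of rows, each a list of 5 numbers: the shift along the tool's x, y, z in mm, then the turn about the tool's z in rad, then the gripper command: -1 is fully open, 1 is shut, values between are in proportion. In form: [[dx, dy, dz, spin, fingers], ...]. A call has 1 to 8 rows; each row shifts and turns the commanded pose from where the row before left it, along the tool's axes as they then stand; what a row does not reach is not made up. A row lasts 1/8 s, in which the tool goes at most 62.5 mm and 10.7 degrees, less where a joint would pass 70% of its speed; a pose out of reach is approached as far as the arm can. A call with a gripper value outside its range is refused whole. The fingers move at their own pace and stop on an object; "grip_force" is the grip in N (left out, the last holds). Time passes only in rows, so rows that do not move let the fingers close. It gives the time, the measured TCP pose, the force, the opening and the grip force at its end, in the units of the state.
- bot.read_state(): the state, without advancing time (a new reading comes with each control period).
- bot.capture(name): name is "scene" or "top" or "wrist"; returns a dict with "image" (420x560x3 uint8, red, green, blue), "fx", "fy", "cx", "cy" (pixels), "R" (3x3) and "t" (3): a world point X has camera coordinates R X + t. Camera axes: x right, y down, z forward; pixel columns grow to the right and rows downward; lengths in m; the calibration is good to about 2 mm. The wrist camera is an equidistant fisheye: a pixel r from the principal point sees the ray r / f radians off the axis. A picture is of the moment at which its call begins. There is no depth.
- bot.hand_in(): hands the job in; it is judged then, once.
Trained networks look in the newest picture that a camera, given by its name, has taken for a name from the list of things; names that differ only in an ending like _2 or _b are one class to them, and where a whole thing is asked for, a point or a joint stands for the part that bears it (a point fixed in the world has none). Each returns a list of dicts, best first, with "confidence" (0 to 1); they miss things now and then, are a little off and sometimes report something else, mostly with a low value. They report only what shows in the picture. A call takes as long as a camera call. They do not tell look-alikes from the thing itself.
- bot.spot_in(target, camera): "location" ([x, y, z] in m, in the coordinates of the camera as it stood for that picture, good to about 4 mm: the middle of the surface that is visible of it).
- bot.place_of(target, camera): "location" ([x, y, z] in m, in the coordinates of the camera as it stood for that picture, good to about 4 mm: a listed point, or the origin of a listed thing).
The state is a dict: "time_s": time; "q": joint angles; "joint_vel": joint speeds; "joint_efforts": joint torques, N m; "ee_pos": TCP position; "ee_rot": TCP orientation; "force": force on the tool from outside, world axes, zero at the start; "torque": the same for the moment, N m; "grip_width": finger opening in m; "finger_force": force on a finger pad.
Only numpy, scipy, OpenCV 4.12 (cv2) and the standard library are available. Lean on these libraries where they do the work, as an engineer would, in place of code of your own. Each camera call takes 0.05 s, during which the arm holds its last target. There are 200 camera calls.

TASK

Set up the clay strip cutter in its wooden rest for wide strips: slide the taller of the two aluminium spacers onto its leaning bare axle, then the loose cutting wheel with its hub outward, then push on the black end knob, each fully home against the part before it. Leave the assembled stack on the axle, and leave the short spacer and the clay, tools and everything else on the table where they are.

Things in the scene. Friction and masses are not known exactly. Their poses are not given: they have to be found in the camera images.
- cutter: Clay strip cutter clipped in its rest. Its plain 12 mm steel axle leans 32 degrees, roughly towards the robot, and stands 64 mm out of a fixed 60 mm steel wheel; the nose tapers over the last 9 mm to 4.4 mm. It does not turn. Origin: on the axle in the fixed wheel's outer face, 84 mm above the table; z along the axle to its tip, y along the wooden handle, x up the sloping board.
- rest: Fixed wooden rest (base 134 x 216 mm) with a sloping board that carries the cutter. Apart from the axle nothing of it or the cutter rises above the fixed wheel's outer face; the board's surface lies 36 mm below that plane and reaches 60 mm from the axle up and down the slope, 46 mm to -y, 160 mm to +y. Origin on the table 84 mm straight below the cutter's origin, z up; the axle leans to its -x.
- axle_tip (a point): Tip of the axle, 64 mm along it from the fixed wheel's outer face.
- spacer_seat (a point): Point on the axle line, 12 mm out from the fixed wheel's outer face: where the middle of the tall spacer is when it is home against the fixed wheel.
- wheel_seat (a point): Point on the axle line, 24 mm out from the fixed wheel's outer face: where the middle of the loose wheel's underside is when it is home against the tall spacer.
- knob_seat (a point): Point on the axle line, 44 mm out from the fixed wheel's outer face: where the middle of the knob's open end is when it is home against the wheel's hub.
- tall_spacer: Tall spacer: plain aluminium tube, 30 mm outside, 15 mm bore right through, 24 mm long, 45 g, either end alike. Stands on end on the table. Origin in the middle of its underside, z up along the bore.
- tall_spacer_center (a point): Middle of the tall spacer, 12 mm above its underside.
- short_spacer: Short spacer: the same tube only 12 mm long (for narrow strips). Not needed; leave it where it is. Origin in the middle of its underside.
- wheel: Loose steel cutting wheel lying on the table, hub up: disc 60 mm across and 6 mm thick at the hub, thinning to a bevelled rim, with a hub 30 mm across that rises from 6 to 20 mm above the underside; 15 mm bore right through; 90 g. Origin in the middle of the underside, z along the bore towards the hub's end (outward when fitted).
- knob: Black fluted end knob standing on the table with its bore down: 36 mm across at the skirt and about 36 mm over the flutes, 32 mm tall with a rounded closed top, 15 mm bore 24 mm deep, open below; 35 g. It has no thread: it is pushed straight on. Origin in the middle of its open end, z towards the closed top.
- clay_disc: Rolled flat disc of damp clay, about 108 mm across, 13 mm thick, lying on the table; leave it. Origin in the middle of its underside.
- clay_ball: Ball of clay, about 55 mm across, on the table; leave it. Origin at its underside.
- needle: Needle tool lying on the table, about 130 mm long and 12 mm thick; leave it. Origin near its middle, on the underside.
Not all that is in view belongs to the job. What is shaped like the wheel but pink is not meant. What is shaped like the knob but pink is not meant.

How it is judged:
On the way, in this order (a step that is already met when the one before it is completed fails the run):
1. the tall spacer is on the axle, home against the fixed wheel (distance between tall_spacer_center and spacer_seat below 0.004 m and angle between the z axis of tall_spacer and the z axis of cutter, either way round below 0.15 rad), for 0.2 s.
2. the loose wheel is on the axle, hub outward, home against the tall spacer (all of step 1 and distance between wheel and wheel_seat below 0.0045 m and angle between the z axis of wheel and the z axis of cutter, either way round below 0.12 rad), for 0.2 s.
3. the knob is on the axle, home against the wheel's hub (all of step 2 and distance between knob and knob_seat below 0.005 m and angle between the z axis of knob and the z axis of cutter, either way round below 0.15 rad), for 0.2 s.
At the end, for the whole second after the job is handed in: The tall spacer's middle is within 4 mm of its home point on the axle, the wheel (hub outward) within 4.5 mm of its own and the knob within 5 mm of its own; spacer and knob are in line with the axle within 0.15 rad and the wheel within 0.12 rad; all three are at rest (below 0.02 m/s) (all of step 3 and linear speed of each of tall_spacer, wheel, knob below 0.02 m/s); the robot touches nothing.
It fails at once if the short spacer is moved by more than 30 mm (distance of short_spacer from where it was at the start of the episode above 0.03 m).
It fails at once if the clay disc is moved by more than 30 mm (distance of clay_disc from where it was at the start of the episode above 0.03 m).
It fails at once if the clay ball is moved by more than 30 mm (distance of clay_ball from where it was at the start of the episode above 0.03 m).
It fails at once if the needle tool is moved by more than 30 mm (distance of needle from where it was at the start of the episode above 0.03 m).
It also fails if it takes over 67 s, if anything falls off the work surface, if the arm or the gripper's body presses on something with over 40 N, if the wrist force passes 120 N, or if a joint passes its speed limit or range.

## Working session

There is one attempt and no reset: what is moved stays moved. The work goes in short steps, Python scripts to look and compute and a tool call to move; the robot and the scene stay as the last step left them, time stands still between calls to the robot, and variables do not carry over. Pictures are saved under pics/ and viewed, at most 10 in all, crops included, and the job is handed in when it is done.

Besides the shell and the picture viewer there is one more tool, called after "Call:" by a JSON object that holds its "api" and its "payload". send_rows: Moves the arm, as the interface text tells. Its arguments: {"type":"object","properties":{"moves":{"type":"array","items":{"type":"array","items":{"type":"number"}}},"grip_force":{"type":"number"}},"required":["moves"]}

```bash
mkdir -p pics
cat > h.py <<'E'
import numpy as np, cv2
from workcell import bot
from scipy.spatial.transform import Rotation as Ro
def snap(c,fn=None):
    d=bot.capture(c)
    if fn: cv2.imwrite('pics/'+fn,d['image'][:,:,::-1])
    return d
def w(d,p): return np.array(d['R']).T@(np.array(p)-np.array(d['t']))
def pix(d,X):
    p=np.array(d['R'])@np.array(X)+np.array(d['t']); return np.array([d['fx']*p[0]/p[2]+d['cx'],d['fy']*p[1]/p[2]+d['cy']])
def ray(d,uv,z):
    r=np.array(d['R']).T@np.array([(uv[0]-d['cx'])/d['fx'],(uv[1]-d['cy'])/d['fy'],1]); o=-np.array(d['R']).T@np.array(d['t'])
    return o+r*(z-o[2])/r[2]
E
python3 - <<'E'
from h import *
for c in ['scene','top']:
    d=snap(c,c+'1.png')
    print(c,'cam at',-np.array(d['R']).T@d['t'])
    for t in ['cutter','axle_tip','rest','tall_spacer','short_spacer','wheel','knob','clay_disc','clay_ball','needle']:
        for r in bot.place_of(t,c)[:4]:
            X=w(d,r['location']); print(t,X.round(4),round(r['confidence'],2),pix(d,X).round())
s=bot.read_state();print(s)
E
```

```text
scene cam at [-0.57780846 -0.68144221  0.74609906]
cutter [0.5999 0.1983 0.0826] 0.83 [222. 194.]
cutter [ 0.4549 -0.128   0.0013] 0.67 [298. 268.]
axle_tip [0.5656 0.2017 0.1407] 0.72 [213. 179.]
rest [ 0.5992  0.1965 -0.0008] 0.62 [225. 219.]
rest [ 0.4548 -0.1307 -0.0005] 0.54 [299. 269.]
tall_spacer [ 0.4688 -0.2862  0.0007] 0.73 [358. 282.]
short_spacer [ 0.6269 -0.0965 -0.0024] 0.54 [316. 237.]
short_spacer [0.5673 0.2016 0.1375] 0.3 [213. 180.]
wheel [ 6.190e-01 -2.825e-01 -4.000e-04] 0.72 [379. 254.]
wheel [ 0.5333 -0.1994  0.0027] 0.57 [336. 260.]
wheel [ 0.5751 -0.3935  0.0033] 0.48 [415. 271.]
knob [ 0.3879 -0.085  -0.0013] 0.66 [270. 278.]
knob [ 0.4551 -0.1312 -0.0015] 0.62 [299. 270.]
clay_disc [ 0.3777  0.0641 -0.0032] 0.7 [218. 266.]
clay_ball [ 0.3288  0.2688 -0.0052] 0.64 [145. 256.]
clay_ball [0.5704 0.2027 0.1379] 0.37 [214. 180.]
needle [ 0.713  -0.0133  0.0016] 0.51 [304. 217.]
top cam at [ 0.43323879 -0.07494733  1.6266489 ]
cutter [0.5953 0.1963 0.0839] 0.75 [193. 194.]
axle_tip [0.5684 0.2042 0.1442] 0.73 [187. 202.]
rest [0.592  0.1982 0.0007] 0.95 [198. 198
[... 751 characters left out ...]
66. 158.]
{'time_s': 1.1, 'q': array([ 1.17127022e+00,  9.10752359e-02,  1.23071990e+00, -8.26552762e-06,
        1.81982306e+00, -5.67162552e-02]), 'joint_vel': array([-0.00085455,  0.00036418, -0.00102902,  0.00062683,  0.00092954,
        0.00147481]), 'joint_efforts': array([-2.53389691e-03, -4.46206248e+01, -4.06514704e+01,  6.95648370e-02,
        1.96664699e-02,  1.69744214e-05]), 'ee_pos': array([0.20169351, 0.56508166, 0.2306348 ]), 'ee_rot': array([ 1.70567860e-01,  9.85345932e-01, -1.33467226e-05,  1.01320996e-06]), 'force': array([0.11895844, 0.75574351, 0.73742346]), 'torque': array([ 0.01328901, -0.00615333, -0.00826398]), 'finger_force': 0.0, 'grip_width': 0.08765781328785034}
```

View pics/scene1.png

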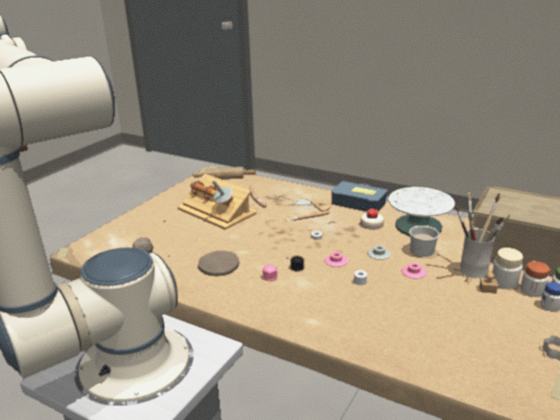

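View pics/top1.png

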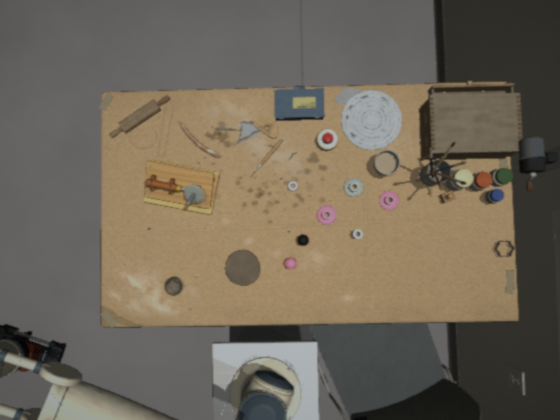

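Run:
```python
from h import *
im=cv2.imread('pics/top1.png')
a=cv2.resize(im[150:220,135:230],None,fx=5,fy=5,interpolation=cv2.INTER_CUBIC)
b=cv2.resize(im[170:280,270:405],None,fx=5,fy=5,interpolation=cv2.INTER_CUBIC)
b=cv2.resize(b,(430,350)); a=cv2.resize(a,(475*350//350,350))[:, :370] if 0 else cv2.resize(a,(360,265))
o=np.zeros((350,800,3),np.uint8); o[:265,:360]=a; o[:,370:]=b
cv2.imwrite('pics/crop1.png',o)
```

```text
(no output)
```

View pics/crop1.png

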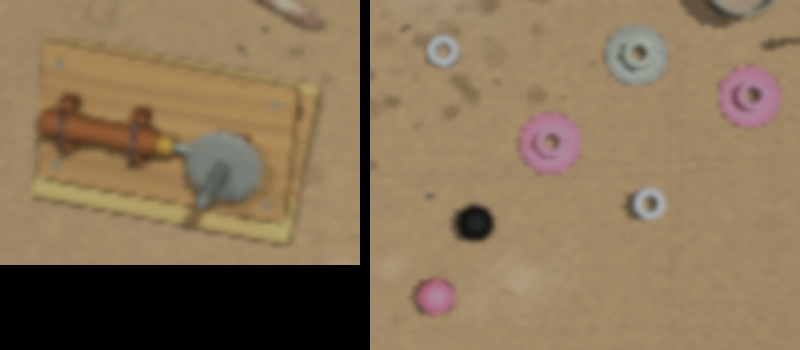

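```bash
cat >> h.py <<'E'
def delta(T,yaw=None):
    s=bot.read_state(); M=Ro.from_quat(s['ee_rot']).as_matrix()
    e=M.T@(np.array(T)-s['ee_pos'])*1000; ya=np.degrees(np.arctan2(M[1,1],M[0,1]))
    print('pos',s['ee_pos'].round(4),'yawY',ya.round(2),'delta tool mm',e.round(1),'spin',0 if yaw is None else np.radians(ya-yaw).round(3))
E
python3 - <<'E'
from h import *
delta([.469,-.288,.19],79.5)
E
```

```text
pos [0.2017 0.5651 0.2306] yawY 70.36 delta tool mm [-538.5 -713.6   40.7] spin -0.16
```

Call:
{"api": "send_rows", "payload": {"moves": [[-34,-45,2,0,-1],[-34,-45,2,0,-1],[-34,-45,2,0,-1],[-34,-45,2,0,-1],[-34,-45,2,0,-1],[-34,-45,2,0,-1],[-34,-45,2,0,-1],[-34,-45,2,0,-1]], "grip_force": 20}}

```text
time_s: 2.1
ee_pos: [0.337, 0.133, 0.2149]
ee_rot: [0.17, 0.985, 0.0, 0.001]
force: [1.3, 0.4, 0.3]
grip_width: 0.0874
finger_force: 0.0
```

Call:
{"api": "send_rows", "payload": {"moves": [[-34,-45,2,0,-1],[-34,-45,2,0,-1],[-34,-45,2,0,-1],[-34,-45,2,0,-1],[-34,-45,2,0,-1],[-34,-45,2,0,-1],[-34,-45,2,0,-1],[0,0,10,-0.16,-1]]}}

```text
time_s: 3.1
ee_pos: [0.4553, -0.2454, 0.1895]
ee_rot: [0.092, 0.996, -0.0, -0.001]
force: [-0.0, 1.2, -0.0]
grip_width: 0.0879
finger_force: 0.0
```

Run:
```python
from h import *
d=snap('wrist','w1.png')
print('cam',-np.array(d['R']).T@d['t'],d['fx'],d['cx'],d['cy'])
for t in ['tall_spacer','short_spacer','wheel','knob']:
    for r in bot.place_of(t,'wrist')[:3]: print(t,w(d,r['location']).round(4),round(r['confidence'],2))
delta([.469,-.288,.016],79.5)
```

```text
cam [ 0.38898192 -0.23131857  0.34337355] 325.19226210127806 282.07796752454414 211.11625701326585
tall_spacer [ 4.685e-01 -2.834e-01 -3.000e-04] 0.92
wheel [ 0.5315 -0.1969  0.001 ] 0.82
wheel [ 0.6158 -0.2814 -0.0023] 0.63
knob [ 3.881e-01 -8.200e-02 -3.000e-04] 0.94
knob [ 0.4572 -0.1214  0.0022] 0.69
pos [ 0.4552 -0.2416  0.1912] yawY 79.4 delta tool mm [-22.  -43.  175.3] spin -0.002
```

View pics/w1.png

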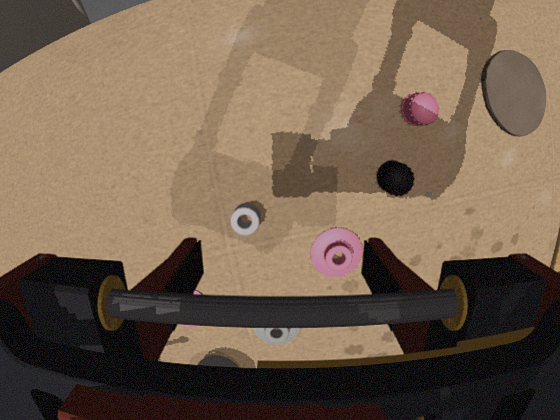

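```bash
cat >> h.py <<'E'
def fray(d,uv,z):
    v=np.array([uv[0]-d['cx'],uv[1]-d['cy']]); r=np.linalg.norm(v); th=r/d['fx']
    c=np.r_[v/r*np.sin(th),np.cos(th)]; R=np.array(d['R']); o=-R.T@np.array(d['t']); k=R.T@c
    return o+k*(z-o[2])/k[2]
def fpix(d,X):
    c=np.array(d['R'])@np.array(X)+np.array(d['t']); th=np.arctan2(np.hypot(c[0],c[1]),c[2]); n=c[:2]/np.hypot(c[0],c[1])
    return n*th*d['fx']+[d['cx'],d['cy']]
E
python3 - <<'E'
from h import *
d=snap('wrist')
im=d['image'].astype(int); 
m=((im.min(2)>150)&(im.max(2)-im.min(2)<28)).astype(np.uint8)
m[:185]=0;m[245:]=0;m[:,:215]=0;m[:,275:]=0
ys,xs=np.nonzero(m); print(xs.min(),xs.max(),ys.min(),ys.max(),xs.mean(),ys.mean())
print(fray(d,(245,219.5),.024), fray(d,(244,221),.012))
X=fray(d,(245,219.5),.024)
# predicted outline of top ring
print('ring',[fpix(d,X+[.015*np.cos(a),.015*np.sin(a),0]).round(1).tolist() for a in np.arange(0,6.28,1.57)])
print('foot',[fpix(d,X+[.015*np.cos(a),.015*np.sin(a),-.024]).round(1).tolist() for a in np.arange(0,6.28,1.57)])
cv2.imwrite('pics/sp.png',cv2.resize(d['image'][190:250,205:290,::-1],None,fx=8,fy=8,interpolation=cv2.INTER_CUBIC))
E
```

```text
227 254 208 234 240.8399014778325 221.01477832512316
[ 0.4707799  -0.28128098  0.024     ] [ 0.47528599 -0.28471315  0.012     ]
ring [[248.1, 233.1], [259.2, 216.9], [241.9, 205.6], [231.0, 222.0]]
foot [[250.2, 226.4], [260.7, 211.1], [244.5, 200.5], [234.2, 216.0]]
```

View pics/sp.png

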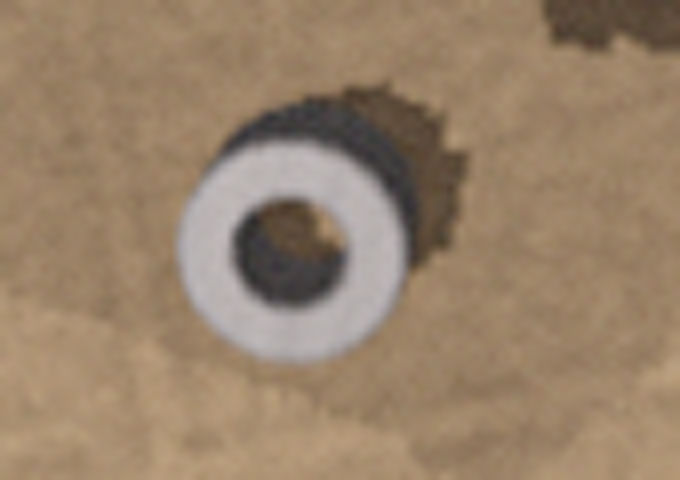

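Run:
```python
from h import *
d=snap('wrist')
X=fray(d,(241.5,221.4),.024);print(X)
delta([X[0],X[1],.016],79.5)
```

```text
[ 0.47240211 -0.28531385  0.024     ]
pos [ 0.4553 -0.2415  0.1916] yawY 79.48 delta tool mm [-24.5 -39.8 175.7] spin -0.0
```

Call:
{"api": "send_rows", "payload": {"moves": [[-23.5,-39.5,0,0,-1],[0,0,50,0,-1],[0,0,50,0,-1],[0,0,45,0,-1],[0,0,20,0,-1],[0,0,10,0,-1],[0,0,0,0,0.2],[0,0,0,0,0.6]], "grip_force": 12}}

```text
time_s: 4.45
ee_pos: [0.4721, -0.2858, 0.0178]
ee_rot: [0.091, 0.996, -0.001, 0.001]
force: [0.3, -0.2, 0.2]
grip_width: 0.0715
finger_force: 0.0
```

Call:
{"api": "send_rows", "payload": {"moves": [[0,0,0,0,1],[0,0,0,0,1],[0,0,0,0,1],[0,0,0,0,1],[0,0,-30,0,1],[0,0,-50,0,1],[0,0,-50,0,1],[0,0,0,0,1]]}}

```text
time_s: 5.45
ee_pos: [0.4729, -0.2864, 0.1512]
ee_rot: [0.091, 0.996, -0.002, 0.004]
force: [-0.7, -0.1, -1.0]
grip_width: 0.0301
finger_force: 12.0
```

Run:
```python
from h import *
d=snap('wrist','w2.png')
for r in bot.place_of('tall_spacer','wrist')[:3]: print(w(d,r['location']).round(4),round(r['confidence'],2))
delta([.55,.2,.2],79.5)
```

```text
[ 0.4728 -0.2816  0.1344] 0.78
pos [ 0.4711 -0.2852  0.1456] yawY 79.53 delta tool mm [ 10.6 491.4 -54.5] spin 0.0
```

View pics/w2.png

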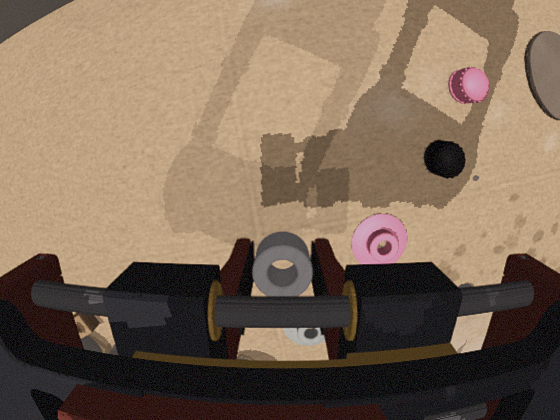

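Call:
{"api": "send_rows", "payload": {"moves": [[0,0,-40,0,1],[-5,55,-35,0,1],[-8,55,0,0,1],[-8,55,0,0,1],[-8,55,0,0,1],[-8,55,0,0,1],[-8,55,0,0,1],[-8,55,0,0,1]]}}

```text
time_s: 6.55
ee_pos: [0.5921, 0.0832, 0.2161]
ee_rot: [0.091, 0.996, -0.0, -0.002]
force: [0.1, -0.3, -0.2]
grip_width: 0.0302
finger_force: 12.0
```

Call:
{"api": "send_rows", "payload": {"moves": [[-8,55,0,0,1],[-9,56,0,0,1],[0,0,0,0,1],[0,0,0,0,1]]}}

```text
time_s: 7.05
ee_pos: [0.6288, 0.1871, 0.2166]
ee_rot: [0.091, 0.996, -0.001, -0.002]
force: [-0.8, -0.5, 0.8]
grip_width: 0.0303
finger_force: 12.0
```

Run:
```python
from h import *
d=snap('wrist','w3.png'); R=np.array(d['R'])
print('cam',-R.T@d['t'],'fwd',R[2].round(3))
for t in ['tall_spacer','axle_tip','cutter','rest','spacer_seat','knob_seat','wheel_seat']:
    for r in bot.place_of(t,'wrist')[:2]: print(t,w(d,r['location']).round(4),round(r['confidence'],2),fpix(d,w(d,r['location'])).round(1))
delta([.567,.203,.2],79.5)
print(bot.read_state()['ee_rot'])
```

```text
cam [0.56285941 0.20133686 0.37068942] fwd [ 0.239 -0.045 -0.97 ]
tall_spacer [0.6276 0.1913 0.2031] 0.64 [285.7 252.4]
axle_tip [0.5671 0.2092 0.1381] 0.74 [294.3 135.1]
cutter [0.5971 0.2005 0.0851] 0.82 [288.4 169.6]
rest [0.5992 0.198  0.001 ] 0.65 [285.2 163.1]
spacer_seat [0.591  0.1996 0.0905] 0.71 [286.2 163.7]
knob_seat [0.5746 0.2029 0.1178] 0.88 [287.  145.8]
knob_seat [0.5791 0.2022 0.104 ] 0.46 [287.  150.5]
wheel_seat [0.5848 0.2019 0.1018] 0.83 [287.8 157.2]
pos [0.6294 0.1868 0.2196] yawY 79.47 delta tool mm [64.4  4.5 19.5] spin -0.001
[9.17871186e-02 9.95778590e-01 1.07359564e-04 3.37035516e-04]
```

View pics/w3.png

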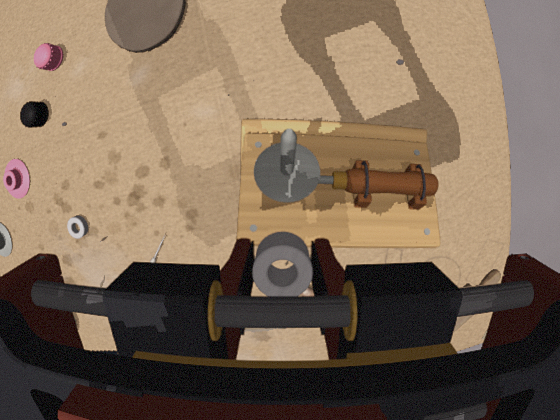

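Run:
```python
from h import *
im=cv2.imread('pics/w3.png')
cv2.imwrite('pics/ax.png',cv2.resize(im[120:180,250:330],None,fx=10,fy=10,interpolation=cv2.INTER_CUBIC))
```

```text
(no output)
```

View pics/ax.png

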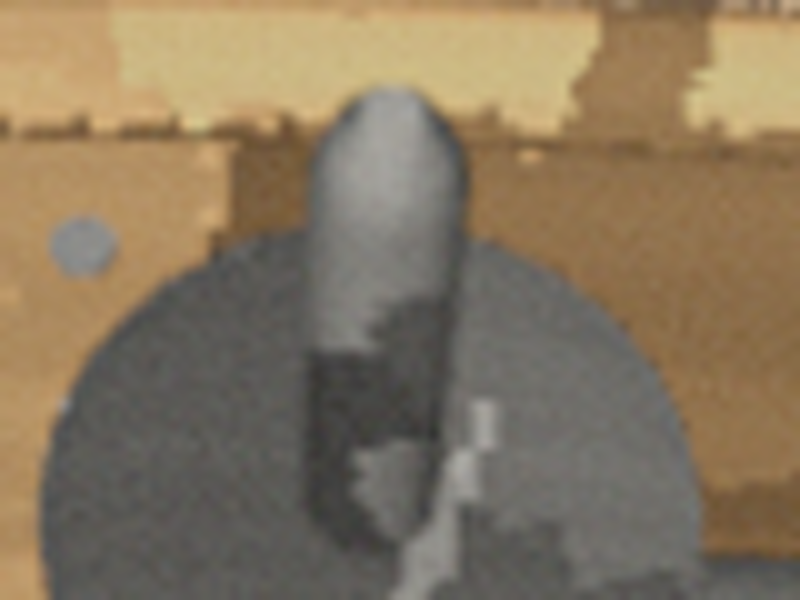

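Run:
```python
from h import *
d=snap('wrist')
T=fray(d,(289.2,131.1),.1383);B=fray(d,(288,169.6),.084)
print(T,B,(T-B)*1000,np.degrees(np.arctan2(*(T-B)[[1,0]])))
S=fray(d,(283,271),.2196+.008);print('spacer top',S)
s=bot.read_state();M=Ro.from_quat(s['ee_rot']).as_matrix()
for n,p in [('tip',T),('base',B),('sp',S)]: print(n,(M.T@(p-s['ee_pos'])*1000).round(1))
```

```text
[0.56456567 0.20609817 0.1383    ] [0.5986546  0.20004773 0.084     ] [-34.0889257    6.05044401  54.3       ] 169.9353851432586
spacer top [0.62924975 0.18917914 0.2276    ]
tip [67.3  7.  81.2]
base [ 32.7   7.2 135.5]
sp [ 0.6  2.2 -8.1]
```

Call:
{"api": "send_rows", "payload": {"moves": [[35,5,0,0,1],[28,0,20,0,1],[0,0,30,0,1],[0,0,10,0,1],[0,0,2,0,1],[0,0,3,0,1],[0,0,3,0,1],[0,0,0,0,1]], "grip_force": 6}}

```text
time_s: 8.5
ee_pos: [0.5683, 0.2038, 0.1512]
ee_rot: [0.091, 0.996, -0.0, -0.0]
force: [-0.5, -0.1, -1.4]
grip_width: 0.0302
finger_force: 6.0
```

Run:
```python
from h import *
s=bot.read_state();print(s['ee_pos'],s['force'],s['torque'],s['grip_width'])
d=snap('wrist')
im=d['image'][:,:,::-1]; d2=snap('scene')
p=pix(d2,[.565,.204,.14]); print(p)
x,y=p.round().astype(int)
a=cv2.resize(im[120:320,160:420],(520,400),interpolation=cv2.INTER_CUBIC)
b=cv2.resize(d2['image'][y-40:y+45,x-28:x+28,::-1],(264,400),interpolation=cv2.INTER_CUBIC)
cv2.imwrite('pics/eng.png',np.hstack([a,b]))
```

```text
[0.56825888 0.20381207 0.15116828] [-0.4609546  -0.11972954 -1.44715755] [-0.05227865  0.19531867  0.01013454] 0.03019795171249083
[212.06274944 179.51166301]
```

View pics/eng.png

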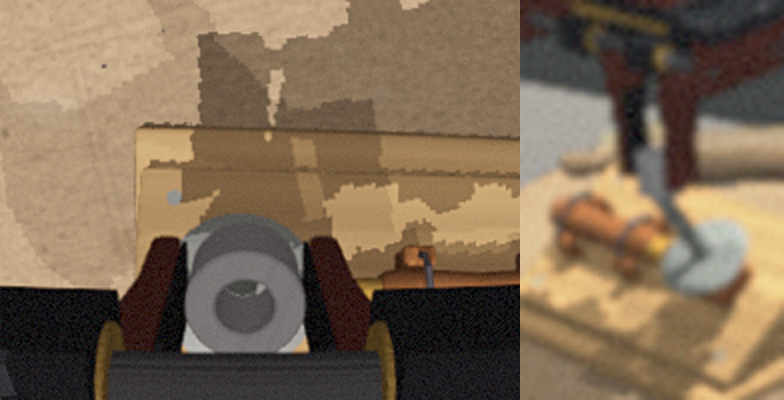

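Call:
{"api": "send_rows", "payload": {"moves": [[0,0,2,0,1],[-1,0,3,0,1],[-2,0,3.4,0,1],[-2,0,3.4,0,1],[-2,0,3.4,0,1],[-2,0,3.4,0,1],[0,0,0,0,1]], "grip_force": 4}}

```text
time_s: 9.48
ee_pos: [0.5778, 0.2021, 0.1332]
ee_rot: [0.091, 0.996, 0.0, 0.001]
force: [-0.9, -0.9, 4.2]
grip_width: 0.0306
finger_force: 4.0
```

Run:
```python
from h import *
s=bot.read_state();print(s['ee_pos'],s['force'],s['torque'],s['grip_width'])
d=snap('wrist','w5.png')
for r in bot.place_of('tall_spacer','wrist')[:3]: print(w(d,r['location']).round(4),round(r['confidence'],2))
```

```text
[0.57777823 0.20205788 0.13322542] [-0.92214289 -0.85904254  4.23736686] [-0.23127393  0.21210118 -0.01035009] 0.030596662289057608
[0.5631 0.2096 0.1269] 0.8
```

Call:
{"api": "send_rows", "payload": {"moves": [[-2,0,3.4,0,1],[-2,0,3.4,0,1],[-2,0,3.4,0,1],[0,0,0,0,0.5],[0,0,0,0,0.0],[0,0,0,0,0.0]]}}

```text
time_s: 10.32
ee_pos: [0.5829, 0.2012, 0.1215]
ee_rot: [0.091, 0.996, -0.0, -0.0]
force: [-0.8, 0.2, -0.0]
grip_width: 0.0428
finger_force: 0.0
```

Run:
```python
from h import *
s=bot.read_state();print(s['ee_pos'],s['force'],s['torque'],s['grip_width'])
d=snap('wrist'); im=d['image'][:,:,::-1]
for r in bot.place_of('tall_spacer','wrist')[:3]: print(w(d,r['location']).round(4),round(r['confidence'],2))
d2=snap('scene')
x,y=212,180
a=cv2.resize(im[120:320,160:420],(520,400),interpolation=cv2.INTER_CUBIC)
b=cv2.resize(d2['image'][y-40:y+45,x-28:x+28,::-1],(264,400),interpolation=cv2.INTER_CUBIC)
cv2.imwrite('pics/rel.png',np.hstack([a,b]))
```

```text
[0.58291221 0.20121533 0.12153584] [-0.7909533   0.222284   -0.00442227] [ 0.01028064 -0.01813633 -0.00839274] 0.04284712809677672
[0.5859 0.2011 0.0899] 0.92
[0.5864 0.2012 0.0973] 0.52
```

View pics/rel.png

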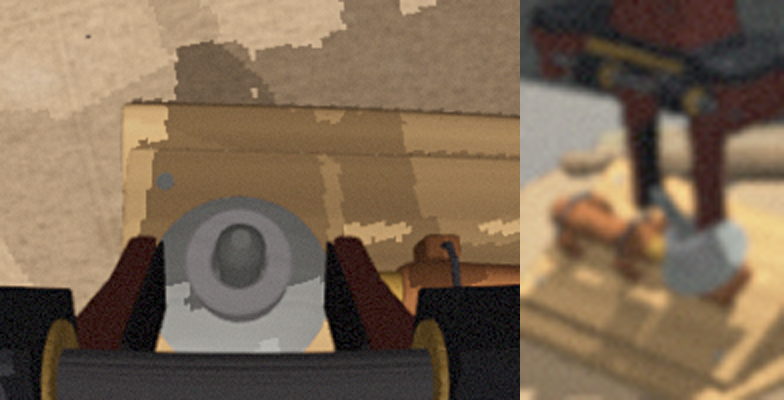

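Call:
{"api": "send_rows", "payload": {"moves": [[0,0,-40,0,-0.2],[0,0,-50,0,-0.5],[-13.5,-52,-5,0,-1],[-13.5,-52,0,0,-1],[-13.5,-52,0,0,-1],[-13.5,-52,0,0,-1],[-13.5,-52,0,0,-1],[-13.5,-52,0,0,-1]]}}

```text
time_s: 11.48
ee_pos: [0.606, -0.122, 0.2172]
ee_rot: [0.091, 0.996, 0.0, 0.0]
force: [0.5, -0.4, -0.3]
grip_width: 0.0879
finger_force: 0.0
```

Call:
{"api": "send_rows", "payload": {"moves": [[-13.5,-52,0,0,-1],[-13.5,-52,20,0,-1],[-13.5,-53,20,0,-1],[0,0,20,0,-1],[0,0,0,0,-1],[0,0,0,0,-1]]}}

```text
time_s: 12.22
ee_pos: [0.6178, -0.2808, 0.1585]
ee_rot: [0.09, 0.996, -0.0, 0.001]
force: [0.1, 0.4, -0.5]
grip_width: 0.0874
finger_force: 0.0
```

Run:
```python
from h import *
d=snap('wrist','w6.png'); 
for r in bot.place_of('wheel','wrist')[:3]: print(w(d,r['location']).round(4),round(r['confidence'],2),fpix(d,w(d,r['location'])).round(1))
for r in bot.spot_in('wheel','wrist')[:3]: print('spot',w(d,r['location']).round(4),round(r['confidence'],2))
delta([.617,-.282,.0155],79.5)
s=bot.read_state()
p=fpix(d,[.617,-.282,.02]);print(p)
g=cv2.cvtColor(d['image'],cv2.COLOR_RGB2GRAY); x,y=p.round().astype(int)
c=cv2.resize(g[y-50:y+50,x-50:x+50],None,fx=2,fy=2)
hsv=cv2.cvtColor(d['image'],cv2.COLOR_RGB2HSV)
# coarse ascii maps: V/10 and S/10
for name,ch in (('V',g),('S',hsv[:,:,1])):
    print(name)
    for yy in range(y-44,y+46,4): print(yy,''.join('%3d'%(ch[yy,xx]//10) for xx in range(x-48,x+50,4)))
print('x0',x-48)
```

```text
[ 6.178e-01 -2.849e-01  5.000e-04] 0.68 [275.8 200.5]
[ 0.5684 -0.3838  0.0018] 0.65 [169.5 171.3]
[ 0.5319 -0.1996  0.0027] 0.61 [347.6  98.9]
spot [ 0.5346 -0.2003  0.0101] 0.82
spot [ 0.6159 -0.2826  0.0067] 0.81
spot [ 0.5691 -0.379   0.0067] 0.57
pos [ 0.6181 -0.2811  0.1592] yawY 79.62 delta tool mm [  1.3  -1.  143.7] spin 0.002
[278.33333879 203.71030171]
V
160  13 14 15 15 16 15 15 15 15  9  9 10  9 10 10  8  8  8  8  8 10 10 11 10 10
164  14 14 14 13 13 13 13 14 11 10  9 10 10 11  7  8  8  7  7 11 10 10 10  9 10
168  14 13 14 13 14 13 13 14 13  9 11  9  9  8  8  8  8  8  7 14  8  8  7 10  8
172  14 13 14 13 14 15 14 14 14  9  9  9 10 11  9  8  8  7  7  8  8  8  8  8  7
176  14 13 14 13 14 13 13 14  8  8  9  9  9  9  9  9  9  8  7 11  7  8  8  8  7
180  14 13 14 14 13 14 14 15  9  8  9  9  9  9  9  9  8  8  8 10  7  8  8  7  8
184  14 14 14 14 13 13 14 15  9  9  8  8  7  8  9  8  9  8  9  8  7  8  7  7  7
188  13 13 13 15 13 14 15 15  8  8  5  8  8  8  6  6  9  8  8  7  7  8  8  8  7
192  14 14 14 14 14 13 15 16  7  7  8  8  8  8  8  8  8  8 10  8  8  8  8  8  7
196  13 14 1
[... 2256 characters left out ...]
 1  1  1  1  0  1  1  0  1  1  1  1  9  9  8  8  8  8
220   8  8  8  8  8  8  8  8  0  1  1  1  1  1  1  1  1  1  8  8  8  8  9  8  8
224   8  8  8  8  8  8  8  8  8  1  0  1  1  1  1  1  1  8  9  8  8  9  8  8  8
228   8  8  8  8  9  8  8  9  8  8  8  8  5  3  7  8  8  8  9  8  8  8  8  8  8
232   8  8  8  8  9  8  8  8  8  8  8  8  8  8  8  8  8  8  8  8  8  8  9  9  8
236   9  8  8  8  8  9  8  8  8  8  8  8  8  8  8  8  9  8  8  8  8  8  8  8  8
240   9  8  8  9  8  8  8  8  8  9  8  8  9  8  9  8  8  8  8  8  8  8  8  8  8
244   9  9  8  8  8  8  8  8  8  8  8  8  8  8  8  7  8  8  8  8  8  8  8  8  8
248  10  8  9  8  8  8  8  8  8  9  9  9  8  8  8  8  8  8  8  8  8  8  7  8  8
x0 230
```

Run:
```python
from h import *
d=snap('wrist'); S=cv2.cvtColor(d['image'],cv2.COLOR_RGB2HSV)[:,:,1]
m=np.zeros_like(S); m[160:236,240:322]=(S[160:236,240:322]<45)
m=cv2.morphologyEx(m,cv2.MORPH_OPEN,np.ones((3,3)))
c=max(cv2.findContours(m,cv2.RETR_EXTERNAL,cv2.CHAIN_APPROX_NONE)[0],key=cv2.contourArea)
e=cv2.fitEllipse(c);print(e)
X=fray(d,e[0],.002);print(X)
delta([X[0],X[1],.0155],79.5)
```

```text
((280.4323425292969, 197.46054077148438), (58.83015823364258, 59.84391784667969), 89.41651153564453)
[ 0.61588017 -0.28028535  0.002     ]
pos [ 0.618  -0.2813  0.159 ] yawY 79.61 delta tool mm [  2.6   0.7 143.5] spin 0.002
```

Call:
{"api": "send_rows", "payload": {"moves": [[2,0,40,0,-1],[0,0,50,0,-1],[0,0,35,0,-1],[0,0,13,0,-0.5],[0,0,5,0,0],[0,0,0,0,0.4],[0,0,0,0,1],[0,0,0,0,1]], "grip_force": 15}}

```text
time_s: 13.42
ee_pos: [0.6159, -0.2821, 0.0157]
ee_rot: [0.091, 0.996, -0.0, 0.001]
force: [0.0, -0.4, -0.6]
grip_width: 0.0412
finger_force: 0.0
```

Call:
{"api": "send_rows", "payload": {"moves": [[0,0,0,0,1],[0,0,0,0,1],[0,0,-20,0,1],[0,0,-50,0,1],[0,0,-50,0,1],[0,0,-50,0,1],[0,0,-35,0,1],[0,0,0,0,1]]}}

```text
time_s: 14.42
ee_pos: [0.6164, -0.2823, 0.225]
ee_rot: [0.091, 0.996, -0.002, 0.004]
force: [-0.4, -0.0, -2.0]
grip_width: 0.03
finger_force: 15.0
```

Run:
```python
from h import *
d=snap('wrist','w7.png')
for r in bot.place_of('wheel','wrist')[:3]: print(w(d,r['location']).round(4),round(r['confidence'],2))
s=bot.read_state();M=Ro.from_quat(s['ee_rot']).as_matrix();print(s['grip_width'],s['finger_force'],s['force'])
S=cv2.cvtColor(d['image'],cv2.COLOR_RGB2HSV)[:,:,1];g=cv2.cvtColor(d['image'],cv2.COLOR_RGB2GRAY)
p=fpix(d,s['ee_pos']+[0,0,.004]);print(p,'hub top at tcp')
x,y=p.astype(int)
for yy in range(y-60,y+45,4): print(yy,''.join('%3d'%(g[yy,xx]//10) for xx in range(x-60,x+62,4)))
delta([.5683,.2038,.2],79.5)
```

```text
[ 5.700e-01 -3.841e-01 -5.000e-04] 0.93
[ 0.6178 -0.2813  0.2083] 0.64
[ 0.5311 -0.199   0.0026] 0.64
0.029658694462231062 14.999404326081276 [ 0.94863248  0.09952965 -1.59872396]
[279.10619849 261.50531486] hub top at tcp
201  14 15 15 15 14 15 15 15 14 16 14 15 15 15 14 15 15 15 15 15 16 15 14 15 16 15 15 15 17 17 17
205  15 15 15 15 15 16 14 14 15 15 15 15 15 14 10 10 10 10 12 13 15 15 15 15 14 14 15 14 16 16 15
209  15 15 15 15 16 14 16 15 15 15 12  9  9 10 10 10 10 10 10  9  9 10 14 15 15 15 15 16 17 17 17
213  15 15 15 15 15 15 15 15 13  9  9  9  9  9 10  9 10 10 10 10  9  9  9 10 15 15 14 16 16 17 15
217  16 15 14 15 15 15 15 10  9  9  9  9 10 10 10 10 10 10 10 10  9  9 10 10  9 16 17 16 17 17 17
221  11 11 10  9  8  8 15  9  9 10 10 10  9 10 10 10 10 10 10 10 10  9  9  9  9  9 14 16 17 17 16
225   9  9 11 11 11 14 15  9  9  9 10  9  9 10 10 10 10  9 10 10 10  9  9  9  9  9  9 16 17 17 18
229   8  9 10 12 11 16 16  9  9 10 10 10  9  9 10  9 10  9  9 10 10 10  9  9  9  9  9  9 16 17 17
233   7  6  6 10 16 16 17  9 10  9  9  9  9  9  9  8  8  8  9  9  9  9 10  9  9  9  9  9 14 1
[... 1152 characters left out ...]
9  7  4  1  2  2  2  4  3  2
285   6  3  3  2  3  1  0  1  0 10  8 10 10  9  9  9  9  9 10  9  9  8 15 15  0  0  0  2  1  2  1
289   6  3  3  2  2  0  1  1  1  9  9  8  9 10  9  9  9  9  9  9  9  8 15 15  2  1  1  1  2  3  2
293   6  4  1  0  2  3  1  1  9 16 11  9 12 10  9  9  9  9  9 15 15 15 15 15  0  1  1  3  3  3  2
297   3  3  3  3  3  3  4  3  2  2  3  3  3  3  3  3  4  3  3  3  3  2  2  2  3  3  3  3  3  3  2
301   5  5  5  5  5  4  5  4  4  4  5  4  5  5  5  5  4  5  5  5  5  4  5  4  5  5  5  4  5  4  4
305   5  5  5  5  5  5  5  5  4  5  4  3  5  5  4  4  4  4  5  4  4  4  4  4  5  5  4  5  5  5  5
pos [ 0.6152 -0.2817  0.2188] yawY 79.53 delta tool mm [134.4 468.9  18.9] spin 0.0
```

Call:
{"api": "send_rows", "payload": {"moves": [[14,52,0,0,1],[15,52,0,0,1],[15,52,0,0,1],[15,52,0,0,1],[15,52,0,0,1],[15,52,0,0,1],[15,52,0,0,1],[15,52,0,0,1]]}}

```text
time_s: 15.52
ee_pos: [0.5726, 0.1505, 0.2162]
ee_rot: [0.091, 0.996, -0.001, -0.002]
force: [-0.1, 0.2, -0.8]
grip_width: 0.0298
finger_force: 15.0
```

Call:
{"api": "send_rows", "payload": {"moves": [[15,53,0,0,1],[0,0,0,0,1],[0,0,30,0,1],[0,0,20,0,1],[0,0,10,0,1],[0,0,4,0,1],[0,0,0,0,1]]}}

```text
time_s: 16.4
ee_pos: [0.5691, 0.2035, 0.1557]
ee_rot: [0.091, 0.996, 0.0, 0.0]
force: [-0.9, 0.2, -0.5]
grip_width: 0.0299
finger_force: 15.0
```

Run:
```python
from h import *
d=snap('wrist','w8.png')
s=bot.read_state();print(s['grip_width'],s['force'])
g=cv2.cvtColor(d['image'],cv2.COLOR_RGB2GRAY)
for yy in range(252,292,2): print(yy,''.join('%3d'%(g[yy,xx]//5) for xx in range(262,306,2)))
delta([.5685,.2045,.1488],79.5)
```

```text
0.03030118466763281 [ 0.29645029 -0.35817757 -0.19803617]
252  18 19 19 19 18 20 20 19 19 20 18 19 20 18 19 18 18 18 19 19 19 17
254  19 19 19 19 18 20 20 20 19 19 20 20 18 19 19 19 19 17 19 18 19 19
256  19 19 19 19 18 20 19 17 14 15 15 15 15 15 19 19 19 19 19 19 19 19
258  19 18 19 20 18 17 14 14 15 14 15 14 13 15 18 17 19 19 17 17 19 19
260  19 19 19 19 18 16 14 14 13 14 14 14 12 15 22 22 16 18 19 18 18 19
262  18 19 18 17 15 24 17 14 14 14 14 14 16 23 24 23 16 17 19 19 18 18
264  19 20 19 14 11 16 25 20 18 18 18 20 24 24 24 17 11 13 18 19 18 18
266  19 18 17 12 11 10 14 22 25 25 25 25 24 24 16 10 12 12 18 19 19 18
268  19 20 16 11 12 12 12 12 14 16 18 16 13 11 12 12 12 12 17 19 19 19
270  20 18 18 12 11 12 11 13 12 13 13 12 11 12 11 12 11 11 17 19 19 19
272  20 20 18 12 11 12 12 12 12 11 12 12 12 13 12 11 12 12 18 19 18 19
274  20 19 18 16 12 11 12 12 13 13 12 11 14 11 12 11  9 15 18 18 19 18
276  19 20 18 17 12 11 12 12 13 12 13 12 13 11 12 11 12 17 19 18 19 19
278  19 20 19 18 18 12 11 11 12 13 13 11 13 13 12 12 17 18 18 18 19 18
280  20 19 20 19 18 18 13 12 13 13 13 12 12 11 12 18 19 19 19 19 19 19
282  19 19 19 20 19 18 18 17 15 13 14 14 15 16 18 18 20 20 19 18 19 19
284  19 19 20 20 20 19 19 19 19 18 18 17 18 19 20 18 20 19 19 19 19 17
286  18 19 19 19 19 19 19 18 19 18 19 19 17 19 19 19 19 19 19 18 17 23
288  17 17 18 20 20 19 19 19 19 19 19 18 19 19 20 19 19 19 19 17 23 32
290  19 18 17 19 19 20 19 19 19 18 19 18 18 18 20 20 19 19 17 18 32 31
pos [0.5692 0.2036 0.1562] yawY 79.51 delta tool mm [0.9 0.7 7.4] spin 0.0
```

Call:
{"api": "send_rows", "payload": {"moves": [[0.5,0,4,0,1],[0,0,5,0,1],[-1,0,3,0,1],[-2,0,3.4,0,1],[0,0,0,0,1],[0,0,0,0,1]], "grip_force": 5}}

```text
time_s: 17.2
ee_pos: [0.5701, 0.2033, 0.1406]
ee_rot: [0.091, 0.996, -0.0, -0.001]
force: [-6.8, -2.0, 5.4]
grip_width: 0.0305
finger_force: 5.8
```

Run:
```python
from h import *
d=snap('wrist','w9.png')
s=bot.read_state();print(s['ee_pos'],s['grip_width'],s['force'])
for r in bot.place_of('wheel','wrist')[:3]: print(w(d,r['location']).round(4),round(r['confidence'],2))
g=cv2.cvtColor(d['image'],cv2.COLOR_RGB2GRAY)
for yy in range(236,300,3): print(yy,''.join('%3d'%(g[yy,xx]//5) for xx in range(250,320,3)))
```

```text
[0.57013207 0.20328014 0.1405786 ] 0.030651949105563875 [-7.95029609 -0.92438888  4.34604704]
[0.5721 0.2026 0.1225] 0.96
236  20 19 19 20 20 18 14 12 11 12 12 12 13 12 13 12 17 19 20 18 19 19 20 20
239  18 20 20 19 17 13 13 12 12 12 13 13 12 12 13 12 12 13 20 20 20 20  8  5
242  10 12 19 18 13 13 12 16 17 17 18 18 17 18 16 12 12 11 15 19 21  2  7  3
245   2 12 19 13 12 15 18 19 19 19 20 20 19 18 19 18 17 12 12 19 21  4  6  6
248   3  7 17 11 18 18 18 21 20 20 20 19 18 19 19 19 19 18 12 12 18  4  3  7
251   0  7 11 17 19 18 19 20 19 19 19 20 19 19 19 20 18 19 16 12 17  3  2  9
254   4  7 13 19 19 18 19 19 20 18 18 17 17 19 19 18 19 19 20 17 14  3  1  3
257   1  6 18 20 19 19 19 18 16 18 18 17 15 14 17 19 19 18 20 17 14  2  0  5
260   2 10 19 19 19 19 18 13 14 17 16 16 16 14 18 16 20 19 19 20 17  0  2  6
263   4 15 20 20 19 19 16 12 14 15 15 16 14 14 14 13 19 18 19 19 17  3  0  2
266   1 18 19 19 20 18 10 13 12 13 14 15 13 13 13 12 16 18 20 18 18  4  0  2
269   0 18 19 19 20 20 11 13 13 12 12 12 12 12 12 12 17 19 18 19 18  4  3  2
272   3 14 19 20 19 19 13 12 12 13 13 13 11 12 11 10 19 19 19 18 17  1  2  5
275   2  4 18 19 18 19 17 12 11 11 12 12 11 12 11 16 18 19 19 19 14  3  2  3
278   1  7 17 20 19 19 19 17 13 11 13 12 13 12 16 19 19 18 19 19 19  1  1  3
281   3 14 18 19 20 19 20 18 18 17 15 15 17 19 18 19 18 19 20 17 19  1  4  4
284   0 18 19 17 19 19 19 19 20 19 19 18 19 20 20 19 19 18 17 18 19  3  4  0
287   2 18 19 20 17 19 19 19 21 19 19 19 20 19 20 19 19 19 32 32 19  5  3  2
290   4 18 18 19 19 19 17 19 19 19 19 18 19 19 19 17 18 19 31 31 31 18  1  3
293   8 26 25 25 18 17 19 18 17 16 18 18 17 17 18 23 23 31 31 31 30 31  4  1
296   9 15 16 17 15 16 16 18 18 18 11 15 17 18 18 18 17 17 16 15 14 15  5  7
299   8  7  8  8  6  9  8  8  7  9  7  8  7  6  7  8  6  7  6  8  8  8  7  8
```

Call:
{"api": "send_rows", "payload": {"moves": [[0,0,0,0,-1],[0,0,0,0,-1],[0,0,0,0,-1],[0,0,0,0,-1],[0,0,-20,0,-1],[0,0,-40,0,-1],[0,0,-30,0,-1],[0,0,0,0,-1]]}}

```text
time_s: 18.3
ee_pos: [0.5725, 0.2037, 0.2348]
ee_rot: [0.091, 0.996, 0.001, 0.004]
force: [0.2, 0.2, -0.8]
grip_width: 0.0879
finger_force: 0.0
```

Run:
```python
from h import *
s=bot.read_state();print(s['ee_pos'],s['grip_width'],s['force'])
for c in ['wrist','top','scene']:
    d=snap(c,'rel2'+c+'.png')
    for t in ['wheel','tall_spacer','wheel_seat','cutter','knob']:
        for r in bot.place_of(t,c)[:4]: print(c,t,w(d,r['location']).round(4),round(r['confidence'],2))
```

```text
[0.57253138 0.20368696 0.2348265 ] 0.08788089342752482 [ 0.18067579  0.15497027 -0.77980169]
wrist wheel [0.585  0.2019 0.1031] 0.95
wrist wheel [ 0.5312 -0.1982  0.0051] 0.65
wrist wheel_seat [0.5808 0.2024 0.1017] 0.81
wrist wheel_seat [0.601  0.201  0.0868] 0.43
wrist cutter [0.5964 0.2005 0.0863] 0.97
wrist knob [ 0.4549 -0.117  -0.0018] 0.87
wrist knob [ 0.3903 -0.0806 -0.0047] 0.79
top wheel [ 0.5725 -0.3888 -0.0012] 0.81
top wheel [ 0.5312 -0.1965 -0.0009] 0.8
top knob [ 0.3853 -0.0839  0.0028] 0.47
top knob [ 0.4587 -0.1256  0.0029] 0.42
scene wheel [ 5.360e-01 -1.994e-01  1.000e-04] 0.59
scene wheel [0.5847 0.2015 0.1035] 0.56
scene wheel [ 0.5729 -0.3925  0.0055] 0.53
scene tall_spacer [0.5923 0.1966 0.0857] 0.47
scene wheel_seat [0.5865 0.1976 0.1053] 0.79
scene cutter [0.598  0.1963 0.0873] 0.78
scene cutter [ 0.3766  0.0591 -0.0027] 0.33
scene knob [ 0.3881 -0.0833 -0.0022] 0.66
scene knob [ 0.4561 -0.1294  0.0037] 0.57
```

Call:
{"api": "send_rows", "payload": {"moves": [[7.6,-49,0,0,-1],[7.6,-49,0,0,-1],[7.6,-49,0,0,-1],[7.6,-49,5,0,-1],[7.6,-49,20,0,-1],[7.6,-50,25,0,-1],[7.6,-50,25,0,-1],[0,0,0,0,-1]]}}

```text
time_s: 20.2
ee_pos: [0.4543, -0.1285, 0.1527]
ee_rot: [0.094, 0.996, 0.0, -0.002]
force: [0.4, 0.1, 0.1]
grip_width: 0.0878
finger_force: 0.0
```

Call:
{"api": "send_rows", "payload": {"moves": [[0,0,0,0,-1]]}}

```text
time_s: 20.32
ee_pos: [0.4565, -0.126, 0.1555]
ee_rot: [0.092, 0.996, 0.0, 0.0]
force: [0.3, -0.8, -0.1]
grip_width: 0.0878
finger_force: 0.0
```

Run:
```python
from h import *
d=snap('wrist','w10.png')
for r in bot.place_of('knob','wrist')[:3]: print(w(d,r['location']).round(4),round(r['confidence'],2),fpix(d,w(d,r['location'])).round(1))
s=bot.read_state()
V=d['image'].max(2)
p=fpix(d,[.4565,-.1275,.016]);print(p); x,y=p.astype(int)
m=np.zeros_like(V); m[y-35:y+35,x-35:x+35]=V[y-35:y+35,x-35:x+35]<45
m=cv2.morphologyEx(m,cv2.MORPH_OPEN,np.ones((3,3)))
c=max(cv2.findContours(m,cv2.RETR_EXTERNAL,cv2.CHAIN_APPROX_NONE)[0],key=cv2.contourArea)
e=cv2.fitEllipse(c);print(e,cv2.boundingRect(c)); 
# model silhouette: cylinder r 18 h 0..~28
def sil(X):
    P=[fpix(d,[X[0]+r*np.cos(a),X[1]+r*np.sin(a),z]) for z,r in ((0,.018),(.024,.018),(.032,.011)) for a in np.arange(0,6.28,.1)]
    h=cv2.convexHull(np.array(P,np.float32)); M=cv2.moments(h); return np.array([M['m10']/M['m00'],M['m01']/M['m00']]),cv2.contourArea(h)
M=cv2.moments(c); t=np.array([M['m10']/M['m00'],M['m01']/M['m00']])
from scipy.optimize import fsolve
X=fsolve(lambda X:sil(X)[0]-t,[.4565,-.1275]);print(X,sil(X)[1],cv2.contourArea(c))
delta([X[0],X[1],.022],79.5)
for yy in range(y-34,y+36,4): print(yy,''.join('%3d'%(V[yy,xx]//10) for xx in range(x-40,x+42,4)))
```

```text
[ 0.3889 -0.0793 -0.0004] 0.94 [315.3 122.9]
[0.3765 0.0635 0.0005] 0.71 [447.7  93.6]
[ 0.455  -0.1168 -0.0023] 0.56 [288.8 196.7]
[278.15289417 204.34780773]
((285.23162841796875, 202.5494842529297), (36.92152786254883, 39.81788635253906), 176.38662719726562) (267, 183, 38, 40)
[ 0.45616766 -0.12076178] 1353.2022038835566 1150.5
pos [ 0.4571 -0.1254  0.156 ] yawY 79.61 delta tool mm [  2.    4.4 134. ] spin 0.002
170  16 16 16 16 16 16 10  9 10  8 10 10 10  9  9  9  8  9  9  8  9
174  16 16 16 16 15 15  8  9  9  9  9 10  9  9  9  9  9 10  9  9 10
178  16 16 16 16 15 15  9  9  9  9  9  9  9  9  9  9  9 13  9  8  9
182  17 15 15 16 15 16 12 10  9  9  9  5  4  8 10  9  9  9  9  9  9
186  16 15 15 15 16 16  9  9  9  4  1  0  0  2  1  8  8  9  9  9  9
190  16 16 15 15 14 15  9  9  4  0  1  0  1  1  0  1  9  9  9  9  8
194  16 16 16 15 16 16 14  9  1  1  2  1  1  3  1  1  2  9 10  9 10
198  15 16 16 16 16 15  8  7  1  2  2  1  2  1  1  1  1  9  9  9  9
202  16 15 16 15 15 16 10  8  0  2  2  1  2  2  1  1  1 10 13 16 16
206  16 15 16 16 15 16 14  3  1  1  2  1  3  1  2  1  0 12 15 16 15
210  16 16 16 16 15 16 15 16  1  1  2  1  1  1  1  1  1 16 15 15 16
214  15 16 17 17 15 16 16 16  2  0  2  2  2  0  2  3 14 16 16 16 16
218  15 15 16 16 16 16 15 15 15  2  2  0  0  1  2  9 16 16 16 15 16
222  16 15 16 16 15 16 16 16 15 16  5  2  2  2 14 15 16 16 15 16 16
226  16 15 16 15 16 15 16 16 16 17 16 16 16 15 15 16 15 16 15 16 16
230  16 16 15 16 15 16 16 15 16 16 16 15 17 16 16 16 17 16 16 16 16
234  17 16 16 16 16 16 16 15 16 16 16 15 16 16 15 18 18 16 15 17 17
238  16 15 16 16 16 16 16 16 16 17 16 16 15 16 16 17 16 17 17 18 18
```

Call:
{"api": "send_rows", "payload": {"moves": [[1.5,3,40,0,-1],[0,0,50,0,-1],[0,0,30,0,-1],[0,0,14,0,-0.5],[0,0,0,0,0],[0,0,0,0,0.4],[0,0,0,0,1],[0,0,0,0,1]], "grip_force": 15}}

```text
time_s: 21.42
ee_pos: [0.4559, -0.1232, 0.0218]
ee_rot: [0.091, 0.996, -0.0, 0.001]
force: [0.3, -0.8, 0.2]
grip_width: 0.0413
finger_force: 0.0
```

Call:
{"api": "send_rows", "payload": {"moves": [[0,0,0,0,1],[0,0,0,0,1],[0,0,-30,0,1],[0,0,-50,0,1],[0,0,-50,0,1],[0,0,-50,0,1],[0,0,-20,0,1],[0,0,0,0,1]]}}

```text
time_s: 22.42
ee_pos: [0.456, -0.1233, 0.2225]
ee_rot: [0.091, 0.996, -0.0, 0.002]
force: [-1.2, 0.1, -0.5]
grip_width: 0.036
finger_force: 15.0
```

Run:
```python
from h import *
d=snap('wrist','w11.png')
for r in bot.place_of('knob','wrist')[:3]: print(w(d,r['location']).round(4),round(r['confidence'],2),fpix(d,w(d,r['location'])).round(1))
s=bot.read_state();print(s['grip_width'],s['finger_force'],s['force'])
V=d['image'].max(2)
p=fpix(d,s['ee_pos']);x,y=p.astype(int)
for yy in range(y-50,y+36,3): print(yy,''.join('%3d'%(V[yy,xx]//4) for xx in range(x-42,x+48,3)))
print(x)
delta([.5685,.2038,.24],79.5)
```

```text
[ 0.4542 -0.1199  0.2014] 0.68 [284.  246.7]
[ 0.3856 -0.0786 -0.0036] 0.61 [307.2 121.7]
0.03557653854825376 14.999974491074681 [ 0.19815956 -0.21675259 -0.35461687]
211  43 42 44 43 44 44 44 45 43 44 44 44 46 43 44 45 44 42 43 44 42 43 44 45 44 44 42 44 45 44
214  43 43 45 44 43 43 44 42 44 44 44 44 45 45 43 44 46 44 45 45 50 50 48 45 46 44 43 43 41 41
217  44 43 45 46 44 44 44 45 45 45 44 44 45 45 45 44 45 44 45 50 49 49 48 48 49 48 49 46 49 49
220  45 46 45 43 42 44 44 43 44 44 46 44 44 45 45 45 44 49 47 47 46 48 47 49 49 50 49 48 48 47
223  45 43 44 43 43 43 45 45 45 45 45 44 42 37 25 16 16 29 44 49 50 49 50 47 46 47 47 49 48 46
226  49 47 44 45 44 45 42 43 43 44 38 10  2  6  6  7  1  7  6  3 24 50 49 50 48 48 49 47 48 49
229  49 48 49 46 48 47 47 45 47 19  5  4  6  2  3  0  6  8  3  6  3  4 37 50 49 46 49 49 48 48
232  47 48 48 48 48 49 48 50 20  6  4  4  5  2  3  3  3  7  6  2  3  3  3 36 49 49 49 50 50 50
235  43 40 50 49 48 47 48 23  2  6  0  5  4  4  4  1  1  0  3  3  5  6  5  4 38 49 48 49 48 49
238  27 28 34 36 47 50 44  5  0  1  5  5  5  6  7  4  7  2  6  5  5  5  1  5  
[... 1209 characters left out ...]
  4  8  5  4  7  5  6  3  4  3  4  6  3  5
280   6  5  3  3 23 18  5  6  4  1  3  3  7  5  6  5  5  3  3  4  6  3  3  7  2  4 49  4  5  5
283   8  4  5  5 41 41  7  5  0  5  4  3  5  5  7  3  5  8  3  2  6  8  2  2  6 39 48 18  3  3
286   6  2  5  3 42 42 46  3  7  6  7  5  5  4  4  2  5  5  5  5  4  6  6  6  1 43 46 33  4  5
289   6  5  2  5 45 43 44 23  3  0  2  4  4  1  6  5  0  3  3  5  5  7  2  8 46 43 42 40  4  3
292   4  5  5 14 45 45 44 45 44  9  4  5  4  3  6  6  5  6  6  2  2  4 11 44 41 40 42 44  3  4
295   6  6  6 25 42 42 40 43 45 47 16  5  4  0  5  7  7  7  7  6  3 14 39 42 43 42 44 44 10  6
278
pos [ 0.4551 -0.123   0.2195] yawY 79.53 delta tool mm [-52.1 341.9 -20.5] spin 0.0
```

Run:
```python
from h import *
d=snap('wrist'); s=bot.read_state();M=Ro.from_quat(s['ee_rot']).as_matrix()
for off in (-3,0,3):
    P=np.array([fpix(d,s['ee_pos']+M@(np.array([off/1000+r*np.cos(a),r*np.sin(a),.022-z]))) for z,r in ((0,.018),(.024,.018),(.032,.011)) for a in np.arange(0,6.28,.1)])
    print(off,P.min(0),P.max(0))
```

```text
-3 [243.59659309 224.659929  ] [313.41096786 301.66101563]
0 [243.35066274 219.5598267 ] [313.60939939 296.84189742]
3 [243.10870367 214.41403502] [313.80458816 291.9408583 ]
```

Call:
{"api": "send_rows", "payload": {"moves": [[-7,49,0,0,1],[-7,49,0,0,1],[-7,49,0,0,1],[-7,49,0,0,1],[-7,49,0,0,1],[-8,49,0,0,1],[-7.6,47.9,0,0,1],[0,0,10,0,1]]}}

```text
time_s: 23.58
ee_pos: [0.567, 0.2067, 0.2081]
ee_rot: [0.089, 0.996, -0.0, -0.002]
force: [0.1, -1.1, -1.0]
grip_width: 0.0355
finger_force: 15.0
```

Call:
{"api": "send_rows", "payload": {"moves": [[0,0,25,0,1],[0,0,20,0,1],[0,0,3,0,1],[0,0,0,0,1]]}}

```text
time_s: 24.08
ee_pos: [0.5672, 0.2034, 0.163]
ee_rot: [0.092, 0.996, -0.0, -0.0]
force: [-0.4, 0.5, -0.1]
grip_width: 0.0353
finger_force: 15.0
```

Run:
```python
from h import *
s=bot.read_state();print(s['ee_pos'],s['grip_width'],s['force'])
delta([.5671,.204,.160],79.5)
```

```text
[0.56717824 0.20344025 0.16301123] 0.03534802171002003 [-0.4013385   0.53425011 -0.12326767]
pos [0.5672 0.2034 0.163 ] yawY 79.49 delta tool mm [0.2 0.5 3. ] spin -0.0
```

Engage and slide on along the axle, watching the force.

Call:
{"api": "send_rows", "payload": {"moves": [[0,0,4,0,1],[0,0,4,0,1],[0,0,2,0,1],[-1,0,3,0,1],[0,0,0,0,1]], "grip_force": 6}}

```text
time_s: 24.7
ee_pos: [0.5681, 0.2039, 0.1498]
ee_rot: [0.091, 0.996, 0.0, -0.0]
force: [-1.4, 0.4, -0.0]
grip_width: 0.036
finger_force: 6.0
```

Call:
{"api": "send_rows", "payload": {"moves": [[-2,0,3.4,0,1],[-2,0,3.4,0,1],[-2,0,3.4,0,1],[0,0,0,0,1]], "grip_force": 4}}

```text
time_s: 25.2
ee_pos: [0.5743, 0.2028, 0.1394]
ee_rot: [0.091, 0.996, 0.0, 0.0]
force: [-1.9, 1.2, 2.3]
grip_width: 0.0348
finger_force: 4.0
```

Run:
```python
from h import *
s=bot.read_state();print(s['ee_pos'],s['grip_width'],s['force'])
for c in ('wrist','scene'):
    d=snap(c,'k1%s.png'%c)
    for r in bot.place_of('knob',c)[:3]: print(w(d,r['location']).round(4),round(r['confidence'],2))
```

```text
[0.57434221 0.20284759 0.13936341] 0.0348242169239178 [-1.88816641  1.22909344  2.25504649]
[0.5662 0.2058 0.1277] 0.81
[ 0.3898 -0.0791 -0.0006] 0.61
[0.5698 0.1993 0.1282] 0.57
[ 0.3872 -0.0859 -0.001 ] 0.48
```

Call:
{"api": "send_rows", "payload": {"moves": [[-1,0,2,0,1],[0,0,0,0,0.4],[0,0,0,0,0],[0,0,0,0,-1],[0,0,0,0,-1],[0,0,-40,0,-1],[0,0,-50,0,-1],[0,0,0,0,-1]]}}

```text
time_s: 26.4
ee_pos: [0.5767, 0.2028, 0.2335]
ee_rot: [0.091, 0.996, 0.002, 0.004]
force: [0.7, -0.0, 0.6]
grip_width: 0.0872
finger_force: 0.0
```

Run:
```python
from h import *
s=bot.read_state();print(s['ee_pos'],s['grip_width'],s['force'])
for i in range(2):
  for c in ('wrist','scene','top'):
    d=snap(c,'k2%s.png'%c)
    for t in ('knob','wheel','cutter'):
      for r in bot.place_of(t,c)[:4]:
        X=w(d,r['location'])
        if X[1]>.15: print(c,t,X.round(4),round(r['confidence'],2))
```

```text
[0.57670168 0.20284485 0.23350756] 0.08722952500219036 [ 0.65735022 -0.01113997  0.57209439]
wrist knob [0.5711 0.2069 0.1203] 0.65
wrist wheel [0.5839 0.1988 0.1024] 0.82
wrist wheel [0.5704 0.2067 0.1211] 0.61
scene knob [0.5704 0.197  0.1212] 0.53
scene wheel [0.585  0.1979 0.104 ] 0.48
scene cutter [0.6001 0.1995 0.086 ] 0.69
wrist knob [0.5748 0.2054 0.1196] 0.83
wrist wheel [0.5858 0.2011 0.0983] 0.91
scene knob [0.5712 0.1973 0.1216] 0.48
scene wheel [0.585  0.1998 0.1067] 0.73
scene cutter [0.5999 0.196  0.085 ] 0.53
```

Call:
{"api": "send_rows", "payload": {"moves": [[8,0,0,0,1],[0,0,0,0,1],[0,0,0,0,1],[0,0,0,0,1],[0,0,30,0,1],[0,0,25,0,1],[0,0,9,0,1],[0,0,0,0,1]], "grip_force": 10}}

```text
time_s: 28.6
ee_pos: [0.5671, 0.2039, 0.1634]
ee_rot: [0.091, 0.996, -0.0, -0.0]
force: [0.2, -1.3, -0.2]
grip_width: 0.0115
finger_force: 0.0
```

Call:
{"api": "send_rows", "payload": {"moves": [[0,0,2,0,1],[0,0,2,0,1],[0,0,0,0,1]]}}

```text
time_s: 28.98
ee_pos: [0.5679, 0.2042, 0.162]
ee_rot: [0.091, 0.996, 0.001, 0.002]
force: [-0.9, -0.2, 4.9]
grip_width: 0.0005
finger_force: 2.6
```

Call:
{"api": "send_rows", "payload": {"moves": [[0,0,1,0,1],[0,0,1,0,1],[0,0,0,0,1]]}}

```text
time_s: 29.35
ee_pos: [0.5681, 0.2042, 0.1617]
ee_rot: [0.091, 0.996, 0.001, 0.002]
force: [-1.9, -1.6, 10.6]
grip_width: 0.0007
finger_force: 5.3
```

Call:
{"api": "send_rows", "payload": {"moves": [[0,0,-20,0,1],[0,0,-50,0,1],[0,0,-30,0,1],[0,0,0,0,1],[0,0,0,0,1]]}}

```text
time_s: 29.98
ee_pos: [0.5671, 0.2039, 0.2566]
ee_rot: [0.091, 0.996, -0.0, -0.001]
force: [-0.1, -0.5, 0.4]
grip_width: 0.0003
finger_force: 0.0
```

Run:
```python
from h import *
s=bot.read_state();print(s['ee_pos'],s['force'])
B=np.array([.598,.1985,.084]);ax=np.array([-.5299*.983,.5299*.182,.848])
for i in range(3):
  for c in ('wrist','scene'):
    d=snap(c)
    for t in ('knob','wheel','tall_spacer','cutter'):
      for r in bot.place_of(t,c)[:4]:
        X=w(d,r['location'])
        if X[1]>.15: print(c,t,X.round(4),round(r['confidence'],2),'along',((X-B)@ax*1000).round(1))
```

```text
[0.56712479 0.20391733 0.25657832] [-0.06942931 -0.49613145  0.40658918]
wrist knob [0.5719 0.2068 0.121 ] 0.75 along 45.8
wrist wheel [0.5837 0.1999 0.1002] 0.56 along 21.3
scene knob [0.5713 0.1968 0.1224] 0.68 along 46.3
scene wheel [0.5852 0.2009 0.1066] 0.5 along 26.1
scene tall_spacer [0.5952 0.199  0.0869] 0.37 along 4.0
scene tall_spacer [ 0.6011  0.1972 -0.0011] 0.15 along -73.9
scene cutter [0.5982 0.2001 0.0873] 0.74 along 2.9
scene cutter [0.6008 0.1967 0.0013] 0.47 along -71.8
scene cutter [0.5855 0.203  0.1059] 0.35 along 25.5
wrist knob [0.5703 0.2058 0.1187] 0.68 along 44.6
wrist wheel [0.5853 0.1985 0.1024] 0.6 along 22.2
scene knob [0.5705 0.1965 0.1188] 0.57 along 43.7
scene wheel [0.5837 0.2002 0.1038] 0.56 along 24.4
scene tall_spacer [0.5919 0.1996 0.085 ] 0.45 along 4.1
scene tall_spacer [0.5664 0.2013 0.1394] 0.19 along 63.8
scene cutter [0.5966 0.1992 0.0865] 0.61 along 2.9
wrist knob [0.5722 0.202  0.1205] 0.94 along 44.7
wrist wheel [0.5874 0.1994 0.1008] 0.93 along 19.8
scene knob [0.5731 0.1992 0.1201] 0.74 along 43.6
scene wheel [0.5853 0.2015 0.1039] 0.47 along 23.8
scene wheel [0.5991 0.1977 0.0839] 0.26 along -0.8
scene tall_spacer [0.5926 0.1967 0.0869] 0.61 along 5.1
scene cutter [0.5994 0.1955 0.0855] 0.63 along 0.2
```

```bash
python3 -c "
from workcell import bot
print(bot.hand_in())"
```

```text
the job is handed in; nothing more can be done
None
```

I slid the tall spacer, then the steel wheel (hub outward), then the black knob onto the axle, and handed the job in at about 30 s. The measured positions and a firm 10 N push on the knob both indicate all three are home, but the hand-in returned no verdict.

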